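Lock the bayonet sleeve on the spindle

TASK

Slide the aluminium bayonet sleeve over the upright spindle of the blue fixture, turn it until its slots drop over the cross pin, press it down against the spring plate and twist it clockwise (seen from above) until it locks, so that it stays down when you let go. Leave the other tools on the bench where they are.

Things in the scene. Friction and masses are not known exactly. Their poses are not given: they have to be found in the camera images.
- sleeve_mid (a point): Bayonet sleeve: aluminium tube open at both ends, standing upright on its slotted foot; outside diameter 56 mm (62 mm at a collar 33 to 39 mm above the foot), bore 40 mm, 95 mm tall, about 0.3 kg; grip it above the collar. This point: on its axis, half-way up (47.5 mm above the foot); z up its axis.
- sleeve_foot (a point): Centre of the sleeve's foot, axes as the sleeve. Four L-slots open downward at its own +x, +y, -x, -y (red tick over each): entrance 30 deg wide, room for the pin within 5 deg of centre; slots 24 mm high, then sideways over a ledge 11 mm high to a locking notch (8 mm) 44 deg on; solid stop at 47 deg. Clockwise turning of the sleeve, seen from above, leads from entrance to notch.
- fixture: Spindle fixture, bolted down: blue base 130x130x16 mm, boss 80 mm across up to 42 mm, upright steel spindle 36 mm in diameter, its chamfered top 130 mm above the worktop. Origin: centre of the underside, on the spindle axis; z up.
- pin_mid (a point): Middle of the horizontal cross pin (8 mm thick, 54 mm long) on the spindle axis, 66 mm above the worktop. Which way the pin points is not measured (these axes do not tell): see or feel it. Height of the sleeve's foot over the worktop: 70 mm standing on the pin, 61 mm pin in the entrances and resting on the spring plate, 46 mm pressed right down, at most 51 mm to turn over the ledge, 54 mm locked.
- plate (a joint): Brass spring plate, a ring 60 mm across round the spindle just under the pin; its top is 61 mm above the worktop at 0; the value (m) grows as it is pressed down, at most 0.018. It pushes up with about 4.5 N, and 0.4 N more per mm pressed; it lifts the sleeve again unless that is locked.
- wrench: Bystander: adjustable wrench, 187 mm, lying flat. Origin: centre of its underside.
- pliers: Bystander: combination pliers with blue handles, 183 mm, lying flat. Origin: centre of its underside.
- screwdriver: Bystander: red-handled screwdriver, 201 mm, lying flat. Origin: centre of its underside.
- tape: Bystander: roll of black tape, 62 mm across, 19 mm high. Origin: centre of its underside.
- block: Bystander: milled steel block, 40x60x28 mm. Origin: centre of its underside.
- clamp: Bystander: G-clamp lying on its side, 181x131x24 mm. Origin: centre of its underside.
- drill_stand: Bystander: wooden stand with drill bits, 32x100 mm, 98 mm tall. Origin: centre of its underside.

How it is judged:
On the way:
1. the sleeve is over the spindle with the pin in its slots, pressed down on the spring plate far enough to turn (horizontal distance between sleeve_mid and fixture below 0.006 m and z of sleeve_mid in the frame of fixture below 0.0995 m and value of joint plate above 0.008 m), for 0.05 s.
At the end, for the whole second after the job is handed in: The sleeve is released and at rest round the spindle, its axis within 4 mm of the spindle's and within 0.06 rad of upright, locked down on the pin: its foot 52.5 to 56.5 mm above the worktop (54 mm is the locking notch) and the spring plate held down by more than 4 mm (horizontal distance between sleeve_mid and fixture below 0.004 m and angle between sleeve_mid's own z axis and vertical below 0.06 rad and z of sleeve_mid in the frame of fixture between 0.1 and 0.104 m and value of joint plate above 0.004 m and linear speed of sleeve below 0.01 m/s); the robot touches nothing.
It fails at once if another tool on the bench is shifted by more than 30 mm (distance of any of wrench, pliers, screwdriver, tape, block, clamp, drill_stand from where it was at the start of the episode above 0.03 m).
It also fails if it takes over 58 s, if anything falls off the work surface, if the arm or the gripper's body presses on something with over 40 N, if the wrist force passes 120 N, or if a joint passes its speed limit or range.

ROBOT

A 7-joint arm with a two-finger parallel gripper is mounted at the origin on a cart in front of the work surface, level with it; the furniture and walls round the work are solid. World frame = base frame: x ahead of the robot, y to its left, z up, the work surface at z = 0. Lengths are in m, angles in rad, forces in N, time in s.
With the tool pointing down it reaches from about 0.425 to 0.875 m from the base axis. Payload 4.7 kg.
Tool frame: the origin (TCP) lies where the fingers leave the gripper's body, on its centre line; the fingertips stand 70 mm ahead of it and the grasp point (between the pads) lies 51 mm ahead of it; z points along the fingers, y is the line along which they close (so a half turn about z gives the same grasp; the last joint's range is limited). The gripper opens to 87 mm and grips with 3 to 60 N. Pads are 19 mm wide; open, the fingers measure 117 mm over their backs; the gripper's body (75 mm by 190 mm) begins 51 mm behind the grasp point.
Start: joints at [1.245, 0.321, -0.07, 1.45, 0.023, 1.371, -0.057], TCP at [0.217, -0.613, 0.292] pointing down, gripper open.
Joint ranges: [-2.86, 2.86], [-0.3, 2.09], [-1.38, 1.24], [0.06, 2.45], [-1.56, 4.7], [0.09, 2.05], [-2.69, 2.69]. Speed limits (rad/s): [2.57, 2.57, 3.14, 3.14, 3.14, 3.14, 3.14].

INTERFACE

Orientations are given as a rotation vector (axis times angle).
In Python, from bench import ctrl gives the robot as it stands.
- The arm moves only by the tool play_rows, never from a script. Its argument "increments" is a list that holds one entry, the list of rows, each a list of 7 numbers: the shift along the tool's x, y, z as a fraction of full scale, then the turn, a rotation vector about the tool's x, y, z as a fraction of full scale, then the gripper command: -1 is shut, 1 is fully open, values between are in proportion. A call has 1 to 8 rows; each row is the pose to reach, as a shift and turn from the pose commanded when the call began, along the tool's axes at that moment; what a row does not reach only later rows make up. Full scale, the value 1, is 0.1 m for a shift and 90 degrees for a turn. A row lasts 1/10 s, in which the tool goes at most 50 mm and 8.59 degrees, less where a joint would pass 70% of its speed; a pose out of reach is approached as far as the arm can. A call with a number of a shift or a turn outside -1 to 1 is refused whole. A call with a gripper value outside its range is refused whole. The fingers move at their own pace and stop on an object; "squeeze" is the grip in N (left out, the last holds). Time passes only in rows, so rows that repeat a pose let the fingers close. It gives the time, the measured TCP pose, the force, the opening and the grip force at its end, in the units of the state.
- ctrl.get_state(): the state, without advancing time (a new reading comes with each control period).
- ctrl.get_image(name): name is "side" or "top" or "wrist"; returns the picture (420x560x3 uint8, red, green, blue); there is no depth.
- ctrl.get_calibration(name): a dict with "vertical_fov" (degrees; the focal length in pixels is half the picture's height over the tangent of half this angle, whatever the lens; pixels are square), "cx", "cy" (the principal point, pixels), "R" (3x3) and "t" (3): a world point X has camera coordinates R X + t; the wrist camera has in their place "T_tool_cam" (4x4, takes a point from camera to tool coordinates, whose origin is the TCP and whose axes are the flange's). Camera axes: x right, y down, z forward; pixel columns grow to the right and rows downward; lengths in m; the calibration is good to about 2 mm. A picture is of the moment at which its call begins: read the wrist's pose just before it. get_calibration takes no time and is no camera call.
- ctrl.close_job(): hands the job in; it is judged then, once.
The state is a dict: "time": time; "joint_positions": joint angles; "qd": joint speeds; "joint_torque": joint torques, N m; "position": TCP position; "tool_rot": TCP orientation; "ft_force": force on the tool from outside, world axes, zero at the start; "torque": the same for the moment, N m; "grip_width": opening from 0.0 (shut) to 1.0 (fully open); "grip_force": force on a finger pad.
Only numpy, scipy, OpenCV 4.12 (cv2) and the standard library are available. Lean on these libraries where they do the work, as an engineer would, in place of code of your own. Each camera call takes 0.05 s, during which the arm holds its last target. There are 200 camera calls.

## Working session

There is one attempt and no reset: what is moved stays moved. The work goes in short steps, Python scripts to look and compute and a tool call to move; the robot and the scene stay as the last step left them, time stands still between calls to the robot, and variables do not carry over. Pictures are saved under pics/ and viewed, at most 10 in all, crops included, and the job is handed in when it is done.

Besides the shell and the picture viewer there is one more tool, called after "Request:" in YAML: its name, and indented under it one key for each argument. play_rows: Moves the arm, as the interface text tells. Shift numbers are shares of 0.1 m and turn numbers shares of 90 degrees, none past 1 either way. Its arguments: {"type":"object","properties":{"increments":{"type":"array"},"squeeze":{"type":"number"}},"required":["increments"]}

```bash
mkdir -p pics; ls
python3 - <<'E'
from bench import ctrl
import cv2,numpy as np
s=ctrl.get_state();print(s)
for n in("top","side"):
    c=ctrl.get_calibration(n);print(n,c)
    cv2.imwrite(f"pics/{n}0.png",ctrl.get_image(n)[:,:,::-1])
print(ctrl.get_calibration("wrist"))
E
```

```text
pics
{'time': 0.0, 'joint_positions': array([ 1.2450962 ,  0.32181453, -0.07011285,  1.45166867,  0.02262395,
        1.37079448, -0.05690855]), 'qd': array([-0.00184347,  0.00037491,  0.00086729,  0.00250954, -0.00120677,
       -0.00078656, -0.00162559]), 'joint_torque': array([ 1.10350327e-04, -4.91287351e+01, -4.03740825e-01, -3.12528241e+01,
       -6.37660269e-02,  4.36730019e-02,  1.88500258e-04]), 'position': array([ 0.21647329, -0.61245024,  0.2911703 ]), 'tool_rot': array([-3.09452364e+00, -5.30962696e-01,  6.77203994e-04]), 'ft_force': array([ 0.04688855,  0.09997453, -0.62886327]), 'torque': array([-0.00925402, -0.0106482 , -0.02450311]), 'grip_force': 0.0, 'grip_width': 0.9977050048639587}
top {'vertical_fov': 47.86820044595587, 'cx': 277.44383365622, 'cy': 208.0242275074456, 'R': array([[-0.01682165, -0.99983918, -0.00621666],
       [-0.99056231,  0.01751081, -0.13593997],
       [ 0.13602697,  0.00387126, -0.99069757]]), 't': array([0.04197588, 0.62110672, 1.40724078])}
side {'vertical_fov': 50.31955207007555, 'cx': 275.0925132576992, 'cy': 209.29739125207857, 'R': array([[ 0.87689031, -0.48061585, -0.00847256],
       [-0.41642922, -0.7507408 , -0.51281084],
       [ 0.24010433,  0.45320708, -0.85845982]]), 't': array([-0.52828187,  0.30957698,  1.14130278])}
{'vertical_fov': 59.081109148139994, 'cx': 273.1051195667178, 'cy': 216.54169220288202, 'T_tool_cam': array([[-3.57727910e-04, -9.56081705e-01, -2.93100061e-01,
         8.03458374e-02],
       [ 9.99999877e-01, -4.42559846e-04,  2.23116661e-04,
        -1.06840826e-04],
       [-3.43032075e-04, -2.93099945e-01,  9.56081746e-01,
        -9.30492971e-02],
       [ 0.00000000e+00,  0.00000000e+00,  0.00000000e+00,
         1.00000000e+00]])}
```

View pics/top0.png

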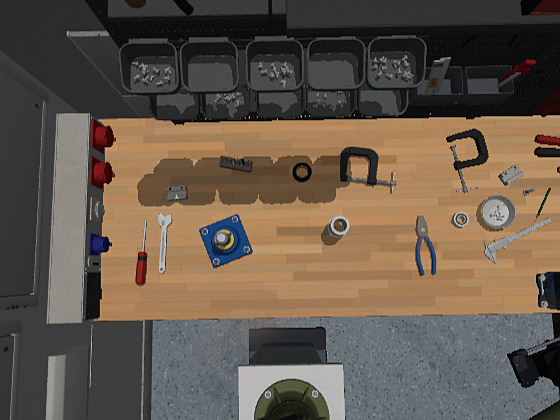

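View pics/side0.png

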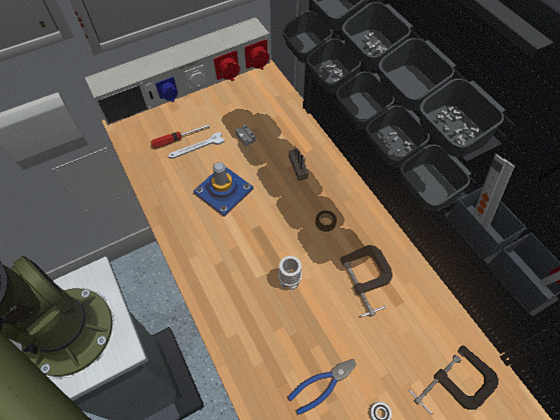

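The top view shows the sleeve at about (339,227) and the fixture at (224,240). The side view shows the sleeve rim at (290,265) and the spindle top at (219,167). I'll zoom in on both for detail.

```bash
python3 - <<'E'
import cv2,numpy as np
t=cv2.imread("pics/top0.png");s=cv2.imread("pics/side0.png")
def c(i,u,v,r=30,k=5,w=None):
    return cv2.resize(i[v-r:v+r,u-r:u+r],(300,300),interpolation=cv2.INTER_CUBIC)
a=np.vstack([np.hstack([c(t,339,227),c(t,224,240)]),np.hstack([c(s,290,272),c(s,223,187)])])
cv2.imwrite("pics/zoom.png",a)
E
cat > h.py <<'E'
from bench import ctrl
import numpy as np, cv2
from scipy.spatial.transform import Rotation as Ro
def cam(n):
    c=ctrl.get_calibration(n);f=210/np.tan(np.radians(c["vertical_fov"]/2))
    K=np.array([[f,0,c["cx"]],[0,f,c["cy"]],[0,0,1]])
    if n=="wrist":
        s=ctrl.get_state();T=np.eye(4);T[:3,:3]=Ro.from_rotvec(s["tool_rot"]).as_matrix();T[:3,3]=s["position"]
        M=np.linalg.inv(T@c["T_tool_cam"]);return K,M[:3,:3],M[:3,3]
    return K,c["R"],c["t"]
def atz(KRt,uv,z):
    K,R,t=KRt;d=R.T@np.linalg.solve(K,[uv[0],uv[1],1]);o=-R.T@t
    return o+d*(z-o[2])/d[2]
def proj(KRt,X):
    K,R,t=KRt;p=K@(R@np.asarray(X,float)+t);return p[:2]/p[2]
def totool(p,yaw=None):
    s=ctrl.get_state();R=Ro.from_rotvec(s["tool_rot"])
    return R.inv().apply(np.asarray(p)-s["position"])
E
```

```text
(no output)
```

View pics/zoom.png

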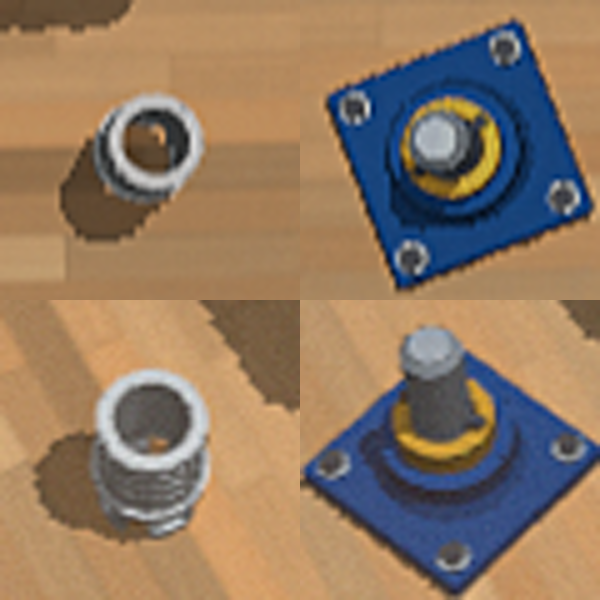

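The zoom shows the sleeve rim at top (340,225) and side (290.6,265.6), and the spindle top at top (221,237.6) and side (219.4,166). A dark pin end is visible at top (230,235).

Run:
```python
from h import *
T,S=cam("top"),cam("side")
for uv,us,z in(((340,225),(290.6,265.6),.095),((221.2,237.6),(219.4,166),.13)): print(atz(T,uv,z),atz(S,us,z))
c=[(224-30+(x-300)/5,240-30+y/5) for x,y in((353,107),(504,47),(563,197),(410,258))]
print(np.mean([atz(T,p,.016) for p in c],0),[atz(T,p,.016).round(3) for p in c])
print(atz(T,(194+36.5,210+24.2),.066))
s=ctrl.get_state();print(Ro.from_rotvec(s["tool_rot"]).as_matrix().round(3))
```

```text
[ 0.56099914 -0.15170579  0.095     ] [ 0.56353701 -0.15388354  0.095     ]
[0.52734207 0.19292067 0.13      ] [0.53093663 0.18940275 0.13      ]
[0.52720969 0.19375829 0.016     ] [array([0.556, 0.259, 0.016]), array([0.592, 0.165, 0.016]), array([0.498, 0.129, 0.016]), array([0.462, 0.223, 0.016])]
[0.54192566 0.17299592 0.066     ]
[[ 0.943  0.333 -0.001]
 [ 0.333 -0.943  0.002]
 [-0.    -0.002 -1.   ]]
```

Request:
play_rows:
  increments:
    - [[0.5,-0.35,0,0,0,0,1],[1,-0.7,0,0,0,0,1],[1,-0.7,0,0,0,0,1]]

```text
time: 0.4
position: [0.2914, -0.5092, 0.2918]
tool_rot: [-3.092, -0.54, -0.003]
ft_force: [0.5, 1.2, -0.4]
grip_width: 1.001
grip_force: 0.0
```

Request:
play_rows:
  increments:
    - [[0.5,-0.35,0,0,0,0,1],[1,-0.7,0,0,0,0,1],[1,-0.7,0,0,0,0,1]]

```text
time: 0.7
position: [0.362, -0.4093, 0.2921]
tool_rot: [-3.093, -0.541, -0.002]
ft_force: [-0.7, -0.3, -0.3]
grip_width: 1.004
grip_force: 0.0
```

Request:
play_rows:
  increments:
    - [[0.5,-0.35,0,0,0,0,1],[1,-0.7,0,0,0,0,1],[1,-0.7,0,0,0,0,1]]

```text
time: 1.0
position: [0.4324, -0.3096, 0.2921]
tool_rot: [-3.093, -0.541, -0.002]
ft_force: [-0.5, 0.8, 0.0]
grip_width: 1.0
grip_force: 0.0
```

Request:
play_rows:
  increments:
    - [[0.5,-0.35,0,0,0,0,1],[1,-0.7,0,0,0,0,1],[1,-0.7,0,0,0,0,1]]

```text
time: 1.3
position: [0.5028, -0.21, 0.2921]
tool_rot: [-3.093, -0.541, -0.002]
ft_force: [0.4, 0.7, 1.0]
grip_width: 0.996
grip_force: 0.0
```

Request:
play_rows:
  increments:
    - [[0.5,-0.35,0.3,0,0,-0.09,1],[1,-0.7,0.6,0,0,-0.18,1],[1,-0.7,0.7,0,0,-0.27,1],[1,-0.7,0.7,0,0,-0.36,1],[1,-0.7,0.7,0,0,-0.45,1],[1,-0.7,0.7,0,0,-0.54,1],[1,-0.7,0.7,0,0,-0.62,1],[1,-0.7,0.7,0,0,-0.62,1]]

```text
time: 2.1
position: [0.5711, -0.1162, 0.2217]
tool_rot: [-2.487, -1.918, 0.001]
ft_force: [-0.4, 0.3, -0.6]
grip_width: 0.999
grip_force: 0.0
```

Run:
```python
from h import *
s=ctrl.get_state();print(s["time"],s["position"],Ro.from_rotvec(s["tool_rot"]).as_matrix().round(3),s["joint_positions"],proj(cam("wrist"),(.562,-.153,.095)))
cv2.imwrite("pics/w1.png",ctrl.get_image("wrist")[:,:,::-1])
```

```text
2.1 [ 0.57105584 -0.11620893  0.22167946] [[ 0.254  0.967 -0.001]
 [ 0.967 -0.254  0.   ]
 [ 0.    -0.001 -1.   ]] [ 0.67263762  0.27844241 -0.60521127  1.69658686  0.16703176  1.21975845
 -0.22918027] [274.79722538 290.45712778]
```

View pics/w1.png

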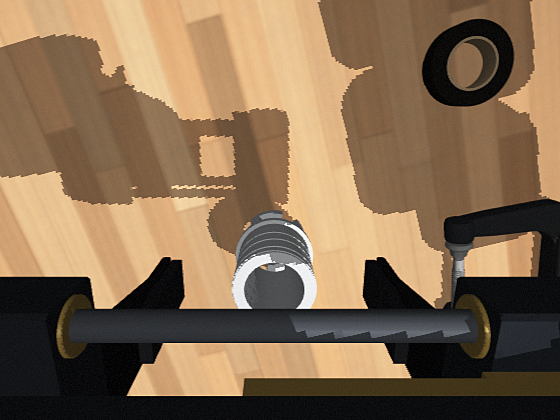

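The wrist view shows the sleeve rim centred at about (274,288), matching the prediction. The slots aren't readable from here, so I'll back off and lower for a side view.

Request:
play_rows:
  increments:
    - [[0.4,0,0.2,0,0,0,1],[0.6,0,0.6,0,0,0,1],[0.6,0,0.6,0,0,0,1],[0.6,0,0.6,0,0,0,1]]

```text
time: 2.55
position: [0.5861, -0.0581, 0.1615]
tool_rot: [-2.488, -1.917, 0.003]
ft_force: [0.2, -0.2, 0.1]
grip_width: 1.003
grip_force: 0.0
```

Run:
```python
from h import *
c=cam("wrist");print(ctrl.get_state()["position"])
p=proj(c,(.562,-.153,.045));print(p,proj(c,(.562,-.153,.095)))
u,v=p.astype(int)
i=ctrl.get_image("wrist")[:,:,::-1];cv2.imwrite("pics/w2f.png",i)
v0,u0=max(v-75,0),u-90;print(u0,v0)
cv2.imwrite("pics/w2.png",cv2.resize(i[v0:v0+150,u0:u0+180],None,fx=4,fy=4,interpolation=cv2.INTER_CUBIC))
```

```text
[ 0.58611669 -0.05811068  0.16152797]
[275.34014846 376.48532829] [275.68433897 440.34932047]
185 301
```

View pics/w2.png

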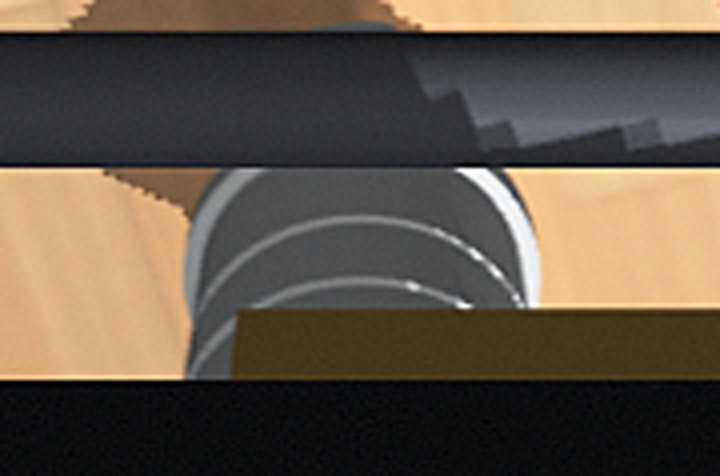

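The sleeve has dropped behind the gripper bar in this view. I'll tilt the tool so the camera looks at it obliquely.

Request:
play_rows:
  increments:
    - [[0.05,0,-0.15,0,-0.09,0,1],[0.1,0,-0.35,0,-0.18,0,1],[0.1,0,-0.35,0,-0.27,0,1],[0.1,0,-0.35,0,-0.36,0,1],[0.1,0,-0.35,0,-0.39,0,1],[0.1,0,-0.35,0,-0.39,0,1]]

```text
time: 3.2
position: [0.5899, -0.0475, 0.1977]
tool_rot: [2.129, 1.641, -0.672]
ft_force: [-0.2, -1.0, 0.1]
grip_width: 0.996
grip_force: 0.0
```

Run:
```python
from h import *
c=cam("wrist");print(ctrl.get_state()["position"])
p=proj(c,(.562,-.153,.03));print(p,proj(c,(.562,-.153,.095)))
u,v=p.astype(int)
i=ctrl.get_image("wrist")[:,:,::-1];cv2.imwrite("pics/w3f.png",i)
v0,u0=max(v-75,0),max(u-90,0);print(u0,v0)
cv2.imwrite("pics/w3.png",cv2.resize(i[v0:v0+150,u0:u0+180],None,fx=4,fy=4,interpolation=cv2.INTER_CUBIC))
```

```text
[ 0.58985715 -0.04753208  0.19769295]
[273.18804315 196.99300549] [273.29453343 266.71683808]
183 121
```

View pics/w3.png

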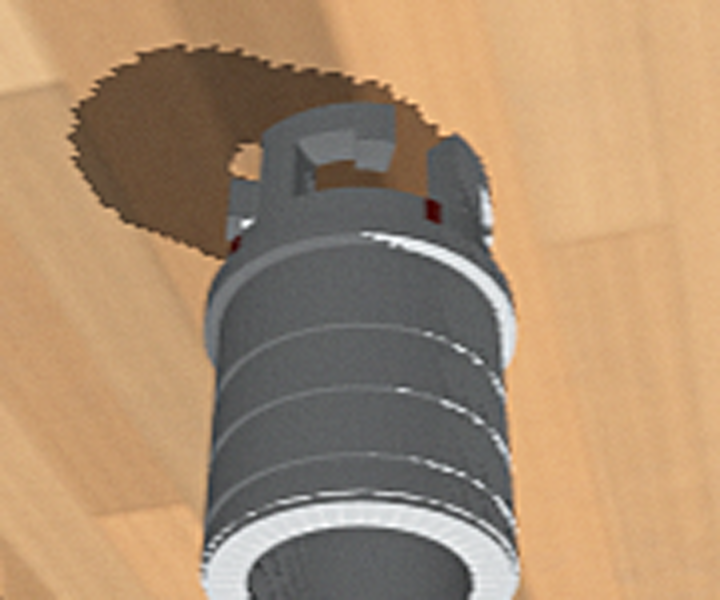

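The tilted view shows two red ticks, at full-image (291,173.5) and (242,181.8), with the sleeve axis at u≈273.4 as predicted. I'll fit the slot angle.

Run:
```python
from h import *
from scipy.optimize import least_squares
c=cam("wrist")
obs=np.array([(291,173.5),(242,181.8)])
# rim: top edge back (near) : predicted edges
def ticks(p):
    x,y,a,z=p
    return np.array([proj(c,(x+.028*np.cos(b),y+.028*np.sin(b),z)) for b in(a,a+s*np.pi/2)])
for s in(1,-1):
  for a0 in np.radians([0,45,90,135,180]):
    r=least_squares(lambda q:np.r_[(ticks((q[2],q[3],q[0],q[1]))-obs).ravel(),(q[2]-.562)/.002,(q[3]+.153)/.002],[a0,.03,.562,-.153],x_scale=[1,.01,.01,.01])
    print(s,np.degrees(r.x[0])%360,r.x[1:],r.cost)
print(proj(c,(.562,-.153,.095)),proj(c,(.562+.028*.254,-.153+.028*.967,.095)))
# rim's outer near edge seen at
print(183+361/4,121+495/4)
```

```text
1 44.033190535388286 [ 0.02793821  0.56153679 -0.15311781] 0.10397652139469772
1 44.03319028511008 [ 0.02793821  0.56153679 -0.15311781] 0.10397652139466576
1 44.03319126579352 [ 0.02793821  0.56153679 -0.15311781] 0.10397652139486475
1 44.03319002992094 [ 0.02793821  0.56153679 -0.15311781] 0.10397652139469132
1 44.033190125614986 [ 0.02793821  0.56153679 -0.15311781] 0.10397652139465023
-1 308.3904543995423 [-0.00673571  0.55498715 -0.1486675 ] 22.097135562969978
-1 308.3903446563796 [-0.00673571  0.55498718 -0.14866751] 22.097135566317007
-1 308.3904078423536 [-0.00673571  0.55498716 -0.1486675 ] 22.09713556408311
-1 308.39074859923807 [-0.0067357   0.55498705 -0.14866748] 22.097135566405097
-1 308.3906742688331 [-0.0067357   0.55498707 -0.14866749] 22.09713556383123
[273.01942411 265.51048639] [272.93559001 243.34255025]
273.25 244.75
```

Run:
```python
from h import *
print(totool((.5615,-.154,.22))*10)
```

```text
[-1.01844561 -0.0048167   0.44672483]
```

Request:
play_rows:
  increments:
    - [[-0.2,0,0.08,0,0.09,0,1],[-0.4,0,0.17,0,0.18,0,1],[-0.7,0,0.3,0,0.27,0,1],[-1,0,0.43,0,0.36,0,1],[-1,0,0.43,0,0.39,0,1],[-1,0,0.43,0,0.39,0,1]]

```text
time: 3.85
position: [0.561, -0.1584, 0.2216]
tool_rot: [2.496, 1.901, 0.002]
ft_force: [0.2, 0.8, -0.6]
grip_width: 1.0
grip_force: 0.0
```

Run:
```python
from h import *
s=ctrl.get_state();print(Ro.from_rotvec(s["tool_rot"]).as_matrix().round(4))
print(totool((.5615,-.154,.122))*10)
c=cam("wrist");i=ctrl.get_image("wrist")[:,:,::-1];cv2.imwrite("pics/w4f.png",i)
print(proj(c,(.5615,-.154,.095)))
```

```text
[[ 0.2661  0.9639  0.0034]
 [ 0.9639 -0.2661 -0.0024]
 [-0.0014  0.004  -1.    ]]
[ 0.045225   -0.0112473   0.99586203]
[271.73187418 229.72514566]
```

Request:
play_rows:
  increments:
    - [[0.04,-0.01,0.3,0,0,0,1],[0.04,-0.01,0.6,0,0,0,1],[0.04,-0.01,0.9,0,0,0,1],[0.04,-0.01,1,0,0,0,1],[0.04,-0.01,1,0,0,0,1]]

```text
time: 4.4
position: [0.5617, -0.1455, 0.1184]
tool_rot: [-2.483, -1.92, 0.002]
ft_force: [-0.4, 0.8, -0.5]
grip_width: 1.001
grip_force: 0.0
```

Request:
play_rows:
  increments:
    - [[0,0,0,0,0,0,0],[0,0,0,0,0,0,-1],[0,0,0,0,0,0,-1],[0,0,0,0,0,0,-1],[0,0,0,0,0,0,-1],[0,0,0,0,0,0,-1],[0,0,0,0,0,0,-1],[0,0,0,0,0,0,-1]]
  squeeze: 30

```text
time: 5.2
position: [0.5626, -0.1477, 0.1202]
tool_rot: [2.487, 1.917, 0.001]
ft_force: [0.2, 0.3, 4.6]
grip_width: 0.643
grip_force: 30.0
```

Run:
```python
from h import *
s=ctrl.get_state();print(s["time"],s["position"],s["tool_rot"],s["ft_force"],s["grip_width"],s["grip_force"])
c=cam("wrist");i=ctrl.get_image("wrist")[:,:,::-1];cv2.imwrite("pics/w5.png",i)
print(proj(c,s["position"]+np.array([0,0,.095-.122])))
```

```text
5.2 [ 0.56258073 -0.1476796   0.12019495] [2.48711745e+00 1.91746849e+00 7.38226820e-04] [0.24458463 0.28412278 4.63374924] 0.6425052816853914 29.99681169663745
[274.01013007 328.52330052]
```

View pics/w5.png

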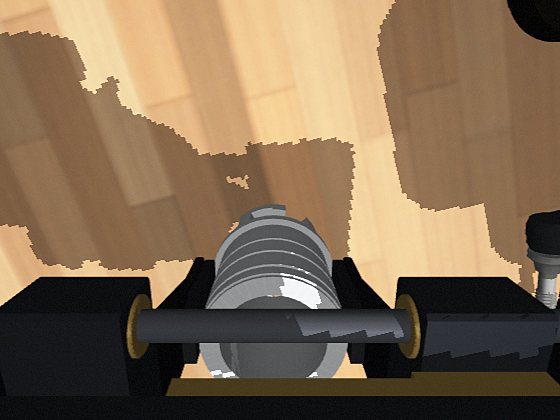

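The wrist view shows the sleeve gripped between the pads, with the outer rim spanning roughly u 199–347 and bottom edge near row 378. I'll work out the axis offset along tool x.

```bash
cat >> h.py <<'E'
def ring(c,d,z,r,n=72):
    "ring in tool coords offset d along x, at tool z"
    s=ctrl.get_state();R=Ro.from_rotvec(s["tool_rot"]);a=np.linspace(0,2*np.pi,n)
    P=R.apply(np.c_[d+r*np.cos(a),r*np.sin(a),0*a+z])+s["position"]
    return np.array([proj(c,p) for p in P])
E
python3 - <<'E'
from h import *
c=cam("wrist");i=cv2.imread("pics/w5.png")
for d in(0,-.003,-.006,-.009):
    o=ring(c,d,.0252,.028);n=ring(c,d,.0252,.02);k=ring(c,d,.0252+.0950-.039,.031)
    print(d,o.min(0).round(),o.max(0).round(),'bore',n.min(0).round(),n.max(0).round(),'collar',k.min(0).round(),k.max(0).round())
g=i[:,:,0].astype(int)
for col in(262,274,286):print(col,g[200:310,col].tolist())
E
```

```text
0 [198. 262.] [350. 393.] bore [220. 282.] [328. 376.] collar [213. 209.] [334. 320.]
-0.003 [199. 269.] [350. 400.] bore [220. 290.] [328. 383.] collar [214. 215.] [334. 325.]
-0.006 [199. 277.] [349. 406.] bore [221. 298.] [328. 389.] collar [214. 221.] [334. 329.]
-0.009 [200. 285.] [349. 412.] bore [221. 305.] [327. 395.] collar [214. 226.] [333. 334.]
262 [64, 62, 62, 62, 63, 76, 92, 83, 77, 165, 158, 152, 155, 150, 154, 160, 112, 84, 84, 105, 164, 157, 152, 155, 160, 138, 80, 87, 88, 88, 92, 89, 87, 91, 86, 89, 90, 87, 88, 165, 122, 84, 83, 88, 89, 91, 89, 91, 87, 85, 109, 163, 124, 85, 86, 88, 89, 86, 91, 89, 85, 90, 88, 83, 102, 163, 161, 79, 84, 88, 86, 89, 84, 117, 162, 120, 70, 121, 155, 150, 150, 148, 149, 147, 153, 150, 151, 150, 150, 151, 150, 150, 151, 148, 150, 157, 112, 81, 85, 86, 85, 82, 84, 83, 82, 83, 84, 94, 71, 22]
274 [72, 73, 74, 68, 85, 89, 90, 87, 78, 144, 156, 151, 152, 151, 164, 99, 81, 84, 96, 162, 158, 151, 152, 160, 146, 80, 88, 85, 88, 91, 88, 88, 85, 88, 86, 86, 81, 78, 168, 131, 84, 85, 88, 88, 89, 88, 87, 86, 81, 94, 165, 142, 81, 85, 88, 88, 88, 90, 87, 89, 89, 88, 86, 73, 156, 163, 106, 82, 87, 89, 87, 86, 78, 161, 166, 83, 86, 163, 156, 156, 155, 151, 155, 153, 151, 155, 154, 151, 152, 149, 151, 151, 149, 149, 154, 149, 118, 84, 86, 87, 89, 91, 89, 88, 87, 86, 87, 91, 77, 22]
286 [85, 82, 81, 83, 82, 84, 82, 84, 82, 80, 91, 87, 71, 72, 71, 76, 81, 86, 85, 80, 156, 155, 153, 157, 155, 164, 91, 80, 87, 87, 89, 86, 87, 85, 82, 90, 87, 86, 79, 142, 150, 81, 85, 89, 87, 85, 89, 88, 87, 84, 74, 155, 164, 79, 84, 87, 89, 88, 86, 86, 89, 88, 87, 86, 78, 139, 165, 119, 80, 85, 85, 84, 80, 101, 255, 255, 95, 87, 255, 251, 246, 246, 246, 246, 246, 246, 245, 246, 245, 245, 245, 245, 244, 245, 246, 254, 247, 81, 85, 88, 87, 88, 89, 89, 82, 90, 87, 96, 75, 20]
```

The axis sits about 5.5 mm off-centre along tool x, so I'll regrip centred.

Request:
play_rows:
  increments:
    - [[0,0,0,0,0,0,1],[0,0,0,0,0,0,1],[0,0,0,0,0,0,1],[-0.055,0,0,0,0,0,1],[-0.055,0,0,0,0,0,1],[-0.055,0,0,0,0,0,1],[-0.055,0,0,0,0,0,1]]

```text
time: 5.95
position: [0.5607, -0.1528, 0.1195]
tool_rot: [-2.488, -1.918, 0.0]
ft_force: [-0.2, -0.1, 0.3]
grip_width: 0.996
grip_force: 0.0
```

Request:
play_rows:
  increments:
    - [[0,0,0,0,0,0,-1],[0,0,0,0,0,0,-1],[0,0,0,0,0,0,-1],[0,0,0,0,0,0,-1],[0,0,0,0,0,0,-1],[0,0,0,0,0,0,-1],[0,0,0,0,0,0,-1]]
  squeeze: 40

```text
time: 6.65
position: [0.5609, -0.1528, 0.1196]
tool_rot: [2.488, 1.918, 0.0]
ft_force: [-0.7, -1.1, -0.9]
grip_width: 0.637
grip_force: 40.0
```

Run:
```python
from h import *
s=ctrl.get_state();print(s["time"],s["position"],Ro.from_rotvec(s["tool_rot"]).as_matrix().round(4),s["ft_force"],s["grip_width"],s["grip_force"])
c=cam("wrist");i=ctrl.get_image("wrist")[:,:,::-1];cv2.imwrite("pics/w6.png",i)
for d in(0,-.003): print(d,ring(c,d,.0252,.02).min(0))
print(i[250:305,274,0].tolist())
```

```text
6.65 [ 0.56090008 -0.15279078  0.11959782] [[ 2.543e-01  9.671e-01  4.000e-04]
 [ 9.671e-01 -2.543e-01 -1.000e-04]
 [ 0.000e+00  4.000e-04 -1.000e+00]] [-0.66831526 -1.14760438 -0.91439664] 0.6374840457191014 39.99563439112535
0 [219.78608193 282.40143239]
-0.003 [220.13100878 290.03254478]
[77, 133, 164, 118, 79, 87, 83, 87, 85, 92, 157, 141, 78, 119, 160, 154, 151, 152, 151, 152, 152, 154, 149, 151, 150, 150, 150, 153, 149, 147, 152, 148, 142, 193, 214, 208, 204, 255, 163, 77, 88, 83, 89, 89, 93, 86, 89, 84, 88, 84, 88, 84, 89, 87, 83]
```

Request:
play_rows:
  increments:
    - [[0,0,-0.2,0,0,0,-1],[0,0,-0.5,0,0,0,-1],[0,0,-0.9,0,0,0,-1],[0,0,-0.9,0,0,0,-1]]

```text
time: 7.1
position: [0.5635, -0.153, 0.2148]
tool_rot: [2.482, 1.914, 0.008]
ft_force: [0.3, 0.5, -1.8]
grip_width: 0.635
grip_force: 40.0
```

Request:
play_rows:
  increments:
    - [[0.2,-0.1,-0.4,0,0,0,-1],[0.5,-0.3,-0.8,0,0,0,-1],[0.8,-0.4,-0.9,0,0,0,-1]]

```text
time: 7.4
position: [0.5426, -0.0649, 0.3023]
tool_rot: [2.487, 1.914, 0.003]
ft_force: [2.1, 1.0, -2.5]
grip_width: 0.639
grip_force: 40.0
```

Request:
play_rows:
  increments:
    - [[0.35,-0.2,0,0,0,0,-1],[0.7,-0.4,0,0,0,0,-1],[0.8,-0.4,0,0,0,0,-1]]

```text
time: 7.7
position: [0.5218, 0.0283, 0.299]
tool_rot: [-2.479, -1.926, 0.001]
ft_force: [-0.4, -0.1, -2.7]
grip_width: 0.634
grip_force: 40.0
```

Request:
play_rows:
  increments:
    - [[0.35,-0.2,0,0,0,0,-1],[0.7,-0.4,0,0,0,0,-1],[0.75,-0.4,0,0,0,0,-1],[0.75,-0.4,0,0,0,0,-1],[0.75,-0.4,0,0,0,0,-1]]

```text
time: 8.2
position: [0.5046, 0.1034, 0.2988]
tool_rot: [2.489, 1.916, -0.003]
ft_force: [-0.3, -0.4, -3.8]
grip_width: 0.642
grip_force: 40.0
```

Run:
```python
from h import *
s=ctrl.get_state();print(s["time"],s["position"],Ro.from_rotvec(s["tool_rot"]).as_matrix().round(4),s["joint_positions"],s["grip_width"])
c=cam("wrist");i=ctrl.get_image("wrist")[:,:,::-1];cv2.imwrite("pics/w7f.png",i)
p=proj(c,(.528,.192,.13));print(p,proj(c,(.528,.192,.066)))
u,v=p.astype(int);v0,u0=max(v-75,0),u-100;print(u0,v0)
cv2.imwrite("pics/w7.png",cv2.resize(i[v0:v0+150,u0:u0+200],None,fx=4,fy=4,interpolation=cv2.INTER_CUBIC))
```

```text
8.2 [0.50456457 0.10344046 0.29876781] [[ 2.557e-01  9.668e-01 -1.300e-03]
 [ 9.668e-01 -2.557e-01 -1.100e-03]
 [-1.300e-03 -9.000e-04 -1.000e+00]] [ 0.48438636  0.07515368 -0.7668709   1.74834246  0.054213    1.34090635
 -0.55207041] 0.6416137849136844
[273.88531228  85.20834695] [273.80791098  88.60959578]
173 10
```

View pics/w7.png

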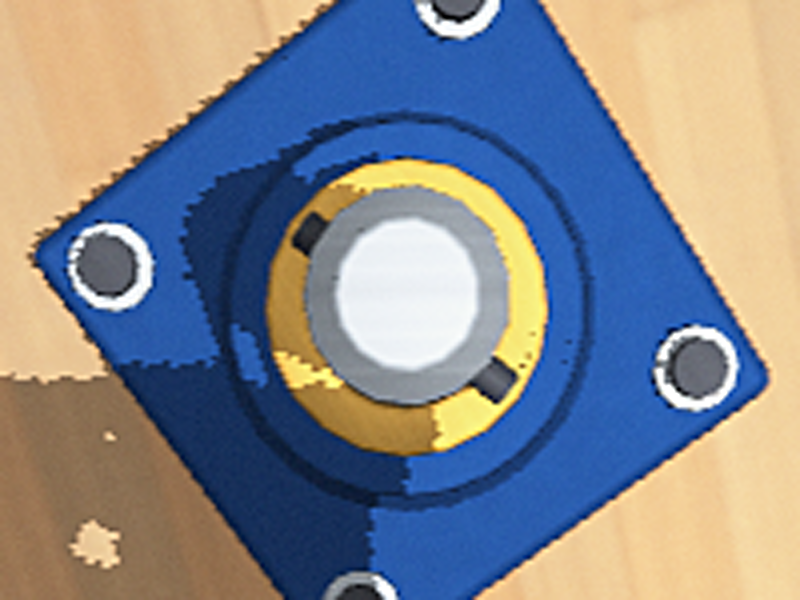

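The view shows the pin ends at crop (311,235) and (494,379), and the spindle's top flat centred at (407,293).

Run:
```python
from h import *
c=cam("wrist");f=lambda x,y:(173+(x+.5)/4-.5,10+(y+.5)/4-.5)
a,b=atz(c,f(303,230),.066),atz(c,f(503,387),.066);d=b-a
sp=atz(c,f(407,293),.13);print(a,b,np.linalg.norm(d),(a+b)/2,np.degrees(np.arctan2(d[1],d[0]))%90)
print("spindle",sp, totool(sp)*10, atz(c,f(407,306),.061))
h=[atz(c,f(*p),.016) for p in((105,267),(697,368),(458,0),(361,610))];print(np.mean(h,0))
# sleeve rim in hand
i=cv2.imread("pics/w7f.png");print(i[270:310,274,0].tolist())
for q in(0,-.003): print(q,ring(c,q,.0252,.02).min(0))
```

```text
[0.51237738 0.21310704 0.066     ] [0.5446026  0.17267205 0.066     ] 0.05170544850648685 [0.52848999 0.19288955 0.066     ] 38.55357084709372
spindle [0.52891391 0.19299863 0.13      ] [0.93302231 0.00497873 1.68750333] [0.52924362 0.19363506 0.061     ]
[0.528567   0.19233452 0.016     ]
[152, 156, 154, 154, 153, 155, 152, 153, 151, 152, 148, 149, 147, 143, 196, 195, 190, 217, 210, 82, 85, 93, 87, 93, 90, 86, 87, 84, 85, 85, 88, 90, 90, 87, 88, 91, 88, 95, 78, 27]
0 [219.85515597 282.36769313]
-0.003 [220.19955787 289.99831068]
```

Request:
play_rows:
  increments:
    - [[0.3,0,0,0,0,0.06,-1],[0.7,0,0.1,0,0,0.06,-1],[0.93,0.005,0.35,0,0,0.06,-1],[0.93,0.005,0.35,0,0,0.06,-1],[0.93,0.005,0.35,0,0,0.06,-1],[0.93,0.005,0.35,0,0,0.06,-1],[0.93,0.005,0.35,0,0,0.06,-1],[0.93,0.005,0.35,0,0,0.06,-1]]

```text
time: 9.05
position: [0.5291, 0.1938, 0.2653]
tool_rot: [2.576, 1.796, 0.001]
ft_force: [0.2, -0.0, -3.3]
grip_width: 0.638
grip_force: 40.0
```

Run:
```python
from h import *
P=[]
for k in range(3):
    s=ctrl.get_state();P.append(s["position"]);i=ctrl.get_image("side")
print(np.array(P),Ro.from_rotvec(s["tool_rot"]).as_matrix().round(4),totool((.5288,.1929,.22))*10,s["ft_force"],s["time"])
cv2.imwrite("pics/s2.png",i[:,:,::-1])
```

```text
[[0.52908956 0.19375964 0.26529402]
 [0.52895699 0.19401192 0.26519407]
 [0.52883639 0.1942134  0.26509053]] [[ 3.452e-01  9.385e-01  1.100e-03]
 [ 9.385e-01 -3.452e-01 -5.000e-04]
 [-1.000e-04  1.200e-03 -1.000e+00]] [-0.01410082  0.00541177  0.4497178 ] [-0.18987481 -0.44627598 -2.27088068] 9.15
```

Request:
play_rows:
  increments:
    - [[-0.01,0,0.06,0,0,0,-1],[-0.01,0,0.12,0,0,0,-1],[-0.01,0,0.18,0,0,0,-1],[-0.01,0,0.24,0,0,0,-1],[-0.01,0,0.3,0,0,0,-1],[-0.01,0,0.3,0,0,0,-1]]

```text
time: 9.8
position: [0.5277, 0.1937, 0.2333]
tool_rot: [-2.575, -1.799, 0.003]
ft_force: [-1.0, 0.1, -2.5]
grip_width: 0.641
grip_force: 40.0
```

Request:
play_rows:
  increments:
    - [[0,0,0.08,0,0,0,-1],[0,0,0.16,0,0,0,-1],[0,0,0.24,0,0,0,-1],[0,0,0.32,0,0,0,-1],[0,0,0.38,0,0,0,-1],[0,0,0.38,0,0,0,-1]]

```text
time: 10.4
position: [0.5276, 0.1936, 0.1953]
tool_rot: [-2.575, -1.799, 0.003]
ft_force: [-0.9, 0.2, -1.8]
grip_width: 0.64
grip_force: 40.0
```

Request:
play_rows:
  increments:
    - [[0,0,0.04,0,0,0,-1],[0,0,0.08,0,0,0,-1],[0,0,0.12,0,0,0,-1],[0,0,0.12,0,0,0,-1]]

```text
time: 10.8
position: [0.5279, 0.1937, 0.1839]
tool_rot: [-2.575, -1.799, 0.002]
ft_force: [0.1, 0.1, -2.3]
grip_width: 0.638
grip_force: 40.0
```

Foot is at 64 mm with no contact force, so the pin is in the entrances. Now I'll press down.

Request:
play_rows:
  increments:
    - [[0,0,0.04,0,0,0,-1],[0,0,0.08,0,0,0,-1],[0,0,0.12,0,0,0,-1],[0,0,0.16,0,0,0,-1],[0,0,0.16,0,0,0,-1],[0,0,0.16,0,0,0,-1]]
  squeeze: 55

```text
time: 11.4
position: [0.5284, 0.1939, 0.1692]
tool_rot: [2.575, 1.799, 0.0]
ft_force: [-2.2, -1.7, 5.0]
grip_width: 0.64
grip_force: 55.0
```

Request:
play_rows:
  increments:
    - [[0,0,0.02,0,0,0,-1],[0,0,0.02,0,0,0,-1],[0,0,0.02,0,0,0,-1],[0,0,0.02,0,0,0,-1]]

```text
time: 11.8
position: [0.5284, 0.194, 0.1674]
tool_rot: [2.575, 1.798, 0.0]
ft_force: [-3.1, -1.7, 7.8]
grip_width: 0.639
grip_force: 55.0
```

Run:
```python
from h import *
for k in range(4):
    s=ctrl.get_state();print(s["position"],s["ft_force"],s["torque"]);i=ctrl.get_image("side")
```

```text
[0.52841061 0.19397084 0.16744285] [-3.05319893 -1.70057014  7.82550752] [-0.34402119  0.74897559 -0.01342254]
[0.52840119 0.19395373 0.16742673] [-3.23226492 -2.07726832  6.36916408] [-0.32273912  0.80126885 -0.01660018]
[0.52839826 0.19397193 0.16742675] [-2.4961721  -1.05931113  7.55182494] [-0.30255136  0.81765927  0.00901178]
[0.5284155  0.19393177 0.16743485] [-2.53290614 -1.57652791  7.54423138] [-0.34268792  0.7981167   0.01412097]
```

Request:
play_rows:
  increments:
    - [[0,0,0,0,0,0.05,-1],[0,0,0,0,0,0.1,-1],[0,0,0,0,0,0.15,-1],[0,0,0,0,0,0.2,-1],[0,0,0,0,0,0.25,-1],[0,0,0,0,0,0.25,-1]]

```text
time: 12.6
position: [0.5294, 0.1943, 0.1681]
tool_rot: [2.877, 1.259, 0.005]
ft_force: [-1.7, -1.6, 6.7]
grip_width: 0.638
grip_force: 55.0
```

Run:
```python
from h import *
s=ctrl.get_state();print(s["position"],s["ft_force"],s["torque"],s["joint_positions"],Ro.from_rotvec(s["tool_rot"]).as_matrix()[:2,0])
```

```text
[0.52935078 0.19432418 0.16805381] [-1.68871966 -1.60297205  6.74465204] [-0.20108333  0.38748918 -0.05617635] [ 0.2304772   0.31460803 -0.73035056  1.79792945  0.23324822  1.11380556
 -1.32480483] [0.67872883 0.73438504]
```

Request:
play_rows:
  increments:
    - [[0,0,0,0,0,0.05,-1],[0,0,0,0,0,0.1,-1],[0,0,0,0,0,0.15,-1],[0,0,0,0,0,0.2,-1],[0,0,0,0,0,0.25,-1],[0,0,0,0,0,0.25,-1],[0,0,0,0,0,0.25,-1]]

```text
time: 13.3
position: [0.529, 0.1936, 0.1679]
tool_rot: [3.067, 0.676, 0.003]
ft_force: [-2.6, -1.8, 8.0]
grip_width: 0.633
grip_force: 55.0
```

Run:
```python
from h import *
s=ctrl.get_state();R=Ro.from_rotvec(s["tool_rot"]).as_matrix();print(s["position"],s["ft_force"],s["torque"],s["joint_positions"],np.degrees(np.arctan2(R[1,0],R[0,0])))
```

```text
[0.52902868 0.19364628 0.16791694] [-2.64784984 -1.77496573  8.04017819] [-0.45972348  0.68192919  0.04191668] [ 0.18043398  0.30078127 -0.66865876  1.79987914  0.20838895  1.11033804
 -1.69657325] 24.84707826091266
```

Request:
play_rows:
  increments:
    - [[0,0,0,0,0,0.015,-1],[0,0,0,0,0,0.03,-1],[0,0,0,0,0,0.03,-1],[0,0,0,0,0,0.03,-1]]

```text
time: 13.7
position: [0.5286, 0.1933, 0.1679]
tool_rot: [3.081, 0.603, 0.001]
ft_force: [-3.5, -3.2, 9.3]
grip_width: 0.638
grip_force: 55.0
```

Run:
```python
from h import *
s=ctrl.get_state();R=Ro.from_rotvec(s["tool_rot"]).as_matrix();print(s["position"],s["ft_force"],s["torque"],np.degrees(np.arctan2(R[1,0],R[0,0])))
```

```text
[0.52862427 0.19326221 0.1678734 ] [-3.52164247 -3.16592097  9.27081493] [-0.72929544  0.93936895  0.09399731] 22.163113519991345
```

Request:
play_rows:
  increments:
    - [[0,0,-0.02,0,0,0,-1],[0,0,-0.04,0,0,0,-1],[0,0,-0.06,0,0,0,-1],[0,0,-0.06,0,0,0,-1]]

```text
time: 14.1
position: [0.5286, 0.1932, 0.1731]
tool_rot: [3.082, 0.603, 0.0]
ft_force: [-1.7, -5.0, 6.7]
grip_width: 0.637
grip_force: 55.0
```

Request:
play_rows:
  increments:
    - [[0,0,-0.01,0,0,0,-1],[0,0,-0.02,0,0,0,-1],[0,0,-0.02,0,0,0,-1]]

```text
time: 14.4
position: [0.5284, 0.1931, 0.1738]
tool_rot: [3.082, 0.603, -0.0]
ft_force: [1.2, -4.1, -4.2]
grip_width: 0.631
grip_force: 55.0
```

The upward stop at foot ≈54 mm with the force reversing means it's locked. Releasing and retreating.

Request:
play_rows:
  increments:
    - [[0,0,0.015,0,0,0,-1],[0,0,0.015,0,0,0,0.6],[0,0,0.015,0,0,0,1],[0,0,0.015,0,0,0,1],[0,0,0.015,0,0,0,1],[0,0,0.015,0,0,0,1]]

```text
time: 15.0
position: [0.5281, 0.1945, 0.173]
tool_rot: [-3.082, -0.605, -0.0]
ft_force: [1.1, 0.0, 0.5]
grip_width: 0.971
grip_force: 0.0
```

Request:
play_rows:
  increments:
    - [[0,0,-0.2,0,0,0,1],[0,0,-0.5,0,0,0,1],[0,0,-1,0,0,0,1],[0,0,-1,0,0,0,1],[-0.5,0,-1,0,0,0,1],[-1,0,-1,0,0,0,1],[-1,0,-1,0,0,0,1]]

```text
time: 15.7
position: [0.4299, 0.154, 0.2714]
tool_rot: [3.078, 0.601, -0.007]
ft_force: [0.3, 0.5, 0.7]
grip_width: 0.998
grip_force: 0.0
```

Run:
```python
from h import *
s=ctrl.get_state();print(s["time"],s["position"])
out=[]
for n in("side","top","wrist"):
    i=ctrl.get_image(n)[:,:,::-1];c=cam(n)
    p,q=proj(c,(.5288,.1929,.149)),proj(c,(.5288,.1929,.054));print(n,p,q)
    u,v=np.clip(((p+q)/2).astype(int),35,[524,384]);u0,v0=u-35,v-35
    z=cv2.resize(i[v0:v0+70,u0:u0+70],(350,350),interpolation=cv2.INTER_CUBIC) if n!="wrist" else cv2.resize(i,(467,350))
    if n!="wrist":
        a=np.linspace(0,2*np.pi,60)
        for x in a:
            r=(proj(c,(.5288+.028*np.cos(x),.1929+.028*np.sin(x),.149))-[u0,v0])*5
            cv2.circle(z,tuple(int(k) for k in r),1,(0,0,255),-1)
    out.append(z)
cv2.imwrite("pics/fin.png",np.hstack(out[:2]))
```

```text
15.7 [0.42987615 0.15400983 0.27140776]
side [217.3558319  161.28256024] [221.22687292 180.90817956]
top [220.37042039 236.5832395 ] [224.33205617 238.98245654]
wrist [274.87917503  66.48790046] [274.15184487  78.03347366]
```

View pics/fin.png

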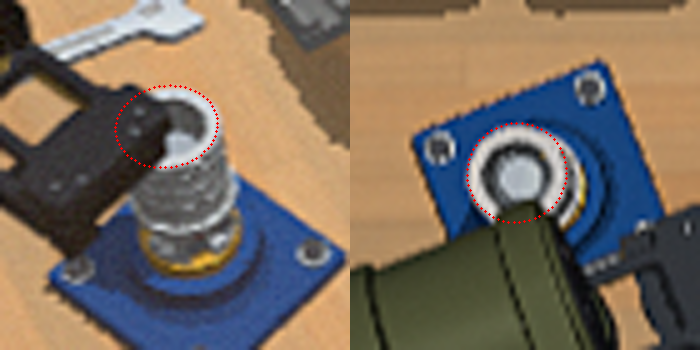

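The side and top crops show the sleeve upright round the spindle, its rim matching the projected locked-height ring (crop centres about (167,126) and (517,173)). The gripper is clear of it, so I'm handing in.

```bash
python3 -c "
from bench import ctrl
print(ctrl.close_job())"
```

```text
the job is handed in; nothing more can be done
None
```

I locked the sleeve down on the spindle pin, let go of it and backed the arm clear, then handed the job in at about 16 s; I have not seen the judge's result. When I pulled up at the end, the sleeve stopped with its foot at about 54 mm, the locking height, and the last pictures show it upright round the spindle at about that height.

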